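# Shake the last grinding balls out of an upturned mill jar

## Task

The steel grinding jar stands upside down in the steel tray with two heavy grinding balls still caught inside behind its neck. Lift it just clear and shake it over the tray until it stops getting lighter and both balls have dropped into the tray, then stand the empty jar, still mouth down, on the middle of the round rubber mat.

Things in the scene. Friction and masses are not known exactly. Their poses are not given: they have to be found in the camera images.
- jar_foot (a point): Grip point of the plain steel grinding jar, which stands upside down in the tray: centre of its narrow solid cylindrical foot (diameter 44 mm, from 58 to 100 mm above the mouth rim), 82 mm above the mouth rim. Grip the foot from above across its diameter. Below it the body, diameter 84 mm, 58 mm high. Mass 0.28 to 0.44 kg without balls. z points up at the start.
- jar: The same jar: origin at the centre of its mouth rim, z along its axis toward the foot. Inside, a shoulder round the 44 mm mouth rises 6 degrees from the wall (cavity 78 mm wide) to the mouth: balls stay behind it while the jar is still or moved gently, and roll out when it is shaken briskly from side to side (strokes of 50 mm at 0.3 m/s, some rounds in different directions).
- ball_a_center (a point): Centre of the first grinding ball: dark steel-grey, diameter 22 mm, 85 g (0.83 N); at the start hidden inside the jar, resting on the shoulder about 17 mm above the mouth rim.
- ball_b_center (a point): Centre of the second grinding ball, the same as the first, at the start elsewhere on the shoulder.
- tray: Rectangular open stainless tray, fixed, 170 mm along its x, 160 mm along its y, 35 mm high (rim bead to 38 mm); origin at the centre of its underside, floor 4 mm above it, walls 4 mm thick. On the counter ahead and to the left.
- mat: Round flat black rubber mat, fixed, diameter 120 mm, 4 mm thick; origin at the centre of its underside. On the same counter, nearer the robot.

How it is judged:
By the outcome, as a careful person would: the job done as asked, in the order asked, and still so for the second after the job is handed in, with the robot touching nothing.
It also fails if it takes over 48 s, if anything falls off the work surface, if the arm or the gripper's body presses on something with over 40 N, if the wrist force passes 120 N, or if a joint passes its speed limit or range.

## Robot

A 6-joint arm with a two-finger parallel gripper is mounted at the origin on a cart in front of the work surface, level with it; the furniture and walls round the work are solid. World frame = base frame: x ahead of the robot, y to its left, z up, the work surface at z = 0. Lengths are in m, angles in rad, forces in N, time in s.
With the tool pointing down it reaches from about 0.325 to 1 m from the base axis. Payload 5.1 kg.
Tool frame: the origin (TCP) lies at the very end of the fingers, on their centre line; the grasp point (between the pads) lies behind it (manip.hold_point_z is the x of the grasp point in the tool frame, in m); x points along the fingers, y is the direction in which the jaws open and shut, and the axes are right-handed (so a half turn about x gives the same grasp; the last joint's range is limited). The gripper opens to 85 mm and grips with 20 to 120 N. Pads are 22 mm wide; open, the fingers measure 114 mm over their backs; the gripper's body (76 mm by 85 mm) begins 54 mm behind the grasp point. The pads swing forward as they close: fully open they stand 13 mm farther back than shut.
Start: joints at [1.192, 0.124, 1.65, -0, 1.367, -0.083], TCP at [0.189, 0.622, 0.231] pointing down, gripper open.
Joint ranges: [-2.61, 2.61], [-1.02, 2.33], [0.03, 2.71], [-1.35, 4.49], [0.32, 2.68], [-2.91, 2.91]. Speed limits (rad/s): [2.57, 2.57, 3.14, 3.14, 3.14, 3.14].

## Interface

Orientations are given as [roll, pitch, yaw] about the fixed x, y, z axes, in that order (R = Rz(yaw) Ry(pitch) Rx(roll)).
In Python, from cell import manip gives the robot as it stands.
- The arm moves only by the shell command python3 -m pendant 'ROWS'. ROWS is JSON, one flat list of numbers, 7 for each row, row after row: the shift along the tool's x, y, z in mm, then the turn, a rotation vector about the tool's x, y, z in rad, then the finger opening in mm, from 0 to 85.4. A call has 1 to 20 rows; each row shifts and turns the pose as measured when the row begins, along the tool's axes as they then stand; what a row does not reach is not made up. A row lasts 1/12 s, in which the tool goes at most 41.7 mm and 7.16 degrees, less where a joint would pass 70% of its speed; a pose out of reach is approached as far as the arm can. A call is refused whole if a number of a shift passes 41.7 or a number of a turn 0.125, either way. A call with a gripper value outside its range is refused whole. The fingers move at their own pace and stop on an object; the grip force is fixed at half the most. Time passes only in rows, so rows that do not move let the fingers close. It gives the time, the measured TCP pose, the force and the opening at its end, in the units of the state.
- manip.read_state(): the state, without advancing time (a new reading comes with each control period).
- manip.capture(name): name is "side" or "top"; returns a dict with "image" (480x640x3 uint8, red, green, blue), "mtx" (3x3 intrinsics, pixels), "distortion" ([k1, k2, p1, p2, k3] as OpenCV has them; the pictures are not rectified), "rvec" (rotation vector, rad) and "tvec" (3), from world to camera coordinates, as OpenCV has them. Camera axes: x right, y down, z forward; pixel columns grow to the right and rows downward; lengths in m; the calibration is good to about 2 mm. A picture is of the moment at which its call begins. There is no depth.
- manip.job_done(): hands the job in, once; it reports no verdict.
Trained networks look in the newest picture that a camera, given by its name, has taken for a name from the list of things; names that differ only in an ending like _2 or _b are one class to them, and where a whole thing is asked for, a point or a joint stands for the part that bears it (a point fixed in the world has none). Each returns a list of dicts, best first, with "conf" (0 to 1); they miss things now and then, are a little off and sometimes report something else, mostly with a low value. They report only what shows in the picture. A call takes as long as a camera call.
- manip.outline_of(camera, label): "region" (480x640 bool, what is visible of it).
- manip.tip_of(camera, label): "xyz" ([x, y, z] in m, in world coordinates, good to about 4 mm: a listed point, or the origin of a listed thing).
The state is a dict: "clock": time; "joint_positions": joint angles; "joint_vel": joint speeds; "tau": joint torques, N m; "tool_pos": TCP position; "tool_rot": TCP orientation; "wrist_force": force on the tool from outside, world axes, zero at the start; "moment": the same for the moment, N m; "gripper_width": finger opening in m.
Only numpy, scipy, OpenCV 4.12 (cv2) and the standard library are available. Lean on these libraries where they do the work, as an engineer would, in place of code of your own. Each camera call takes 0.05 s, during which the arm holds its last target. There are 200 camera calls.

## Working session

There is one attempt and no reset: what is moved stays moved. The work goes in short steps, Python scripts to look and compute and a shell command to move; the robot and the scene stay as the last step left them, time stands still between calls to the robot, and variables do not carry over. Pictures are saved under pics/ and viewed, about 8 in all and at most 12, crops included, and the job is handed in when it is done.

```bash
mkdir -p pics; python3 - <<'E'
from cell import manip
import cv2,numpy as np
s=manip.read_state();print({k:np.round(v,3).tolist() for k,v in s.items()},manip.hold_point_z)
ims=[]
for c in("side","top"):
    d=manip.capture(c);ims.append(cv2.cvtColor(d["image"],cv2.COLOR_RGB2BGR))
    print(c,np.round(d["rvec"],3),np.round(d["tvec"],3))
    for l in("jar_foot","jar","tray","mat"):
        print(l,[(np.round(r["xyz"],4).tolist(),round(r["conf"],2)) for r in manip.tip_of(c,l)[:2]])
cv2.imwrite("pics/a.png",cv2.resize(np.vstack(ims),(600,900))[:, :] if 0 else cv2.resize(np.hstack(ims),(800,300)))
cv2.imwrite("pics/b.png",ims[1])
E
```

```text
{'clock': 0.0, 'joint_positions': [1.192, 0.124, 1.652, 0.0, 1.367, -0.083], 'joint_vel': [-0.001, 0.001, 0.0, 0.001, 0.001, -0.0], 'tau': [0.0, -42.362, -36.545, -0.0, 0.007, 0.0], 'tool_pos': [0.189, 0.621, 0.23], 'tool_rot': [-1.658, 1.569, -1.954], 'wrist_force': [0.049, 0.219, 0.043], 'moment': [0.012, -0.045, 0.014], 'gripper_width': 0.085} -0.0187
side [ 2.253 -0.154  0.106] [-0.427  0.284  0.619]
jar_foot [([0.5458, 0.2212, 0.0848], 0.57)]
jar [([0.5455, 0.2213, 0.0032], 0.58)]
tray []
mat [([0.3406, 0.2774, 0.0015], 0.56)]
top [ 2.164 -2.153  0.086] [0.263 0.481 0.874]
jar_foot [([0.5439, 0.2176, 0.0851], 0.8)]
jar [([0.5448, 0.2172, 0.0058], 0.77)]
tray []
mat [([0.3408, 0.2754, 0.0004], 0.7), ([0.545, 0.2132, 0.0862], 0.64)]
```

View pics/a.png

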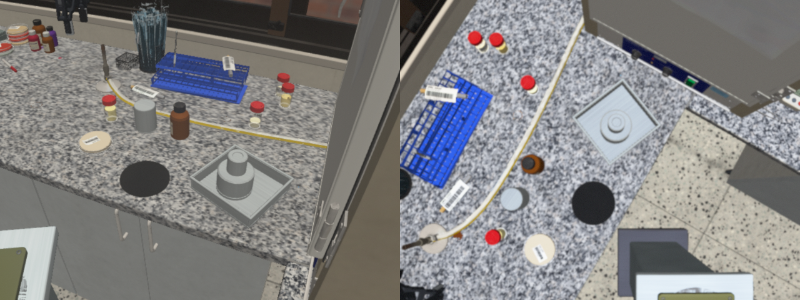

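```bash
cat > h.py <<'E'
from cell import manip
import cv2,numpy as np
def proj(d,P): return cv2.projectPoints(np.float64(P).reshape(-1,3),d["rvec"],d["tvec"],d["mtx"],np.float64(d["distortion"]))[0].reshape(-1,2)
def ray(d,px,z):
    R=cv2.Rodrigues(d["rvec"])[0];u=cv2.undistortPoints(np.float64(px).reshape(-1,1,2),d["mtx"],np.float64(d["distortion"])).reshape(-1,2)
    D=np.c_[u,np.ones(len(u))]@R; C=-R.T@np.ravel(d["tvec"])
    return C+D*((z-C[2])/D[:,2:])
E
python3 - <<'E'
from h import *
for c in("top","side"):
    d=manip.capture(c);im=cv2.cvtColor(d["image"],cv2.COLOR_RGB2BGR)
    r=manip.outline_of(c,"tray")
    print(c,[x["conf"] for x in r])
    if r:
        m=r[0]["region"].astype(np.uint8);p=max(cv2.findContours(m,0,1)[0],key=cv2.contourArea)
        q=cv2.boxPoints(cv2.minAreaRect(p));ap=cv2.approxPolyDP(cv2.convexHull(p),8,True).reshape(-1,2)
        print(ap.tolist(),np.round(ray(d,ap,0.038),3).tolist())
    for x in np.arange(.2,.9,.1):
        for y in np.arange(-.0,.7,.1):
            p=proj(d,[x,y,0])[0]
            if 0<p[0]<640 and 0<p[1]<480:
                cv2.circle(im,tuple(map(int,p)),2,(255,0,255),-1);cv2.putText(im,f"{x*10:.0f},{y*10:.0f}",tuple(map(int,p)),0,.35,(0,0,255),1)
    cv2.imwrite(f"pics/g_{c}.png",im)
E
```

```text
top [0.61]
[[357, 126], [416, 201], [334, 263], [276, 187]] [[0.678, 0.196, 0.038], [0.549, 0.098, 0.038], [0.444, 0.235, 0.038], [0.572, 0.333, 0.038]]
side [0.88]
[[375, 231], [469, 285], [398, 364], [306, 301], [304, 282]] [[0.571, 0.331, 0.038], [0.678, 0.196, 0.038], [0.542, 0.074, 0.038], [0.443, 0.195, 0.038], [0.445, 0.232, 0.038]]
```

View pics/g_top.png

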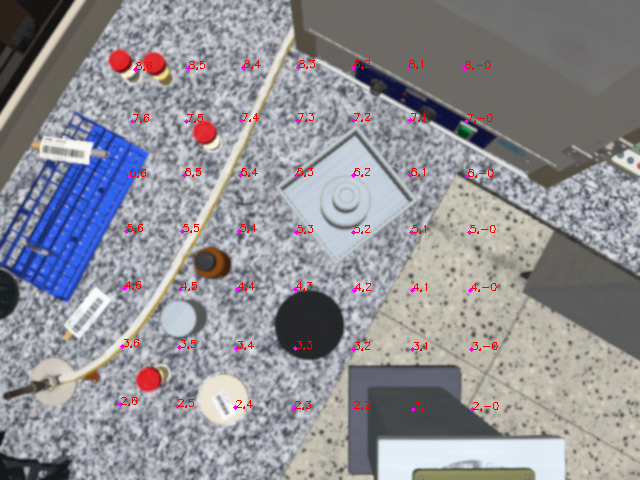

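View pics/g_side.png

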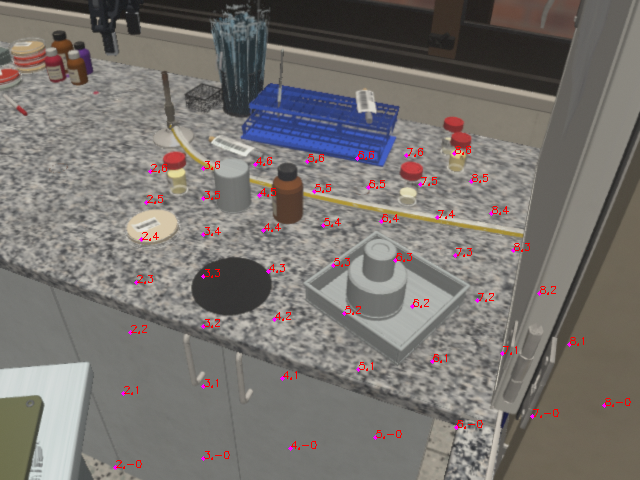

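```bash
python3 - <<'E'
from h import *
from scipy.spatial.transform import Rotation as Ro
d=manip.capture("top"); g=cv2.cvtColor(d["image"],cv2.COLOR_RGB2GRAY)
print("ray",ray(d,[[347,197]],.104))
c=cv2.HoughCircles(cv2.GaussianBlur(g,(3,3),0)[170:230,315:380],cv2.HOUGH_GRADIENT,1,2,param1=80,param2=8,minRadius=8,maxRadius=28)
for x,y,r in c[0][:5]: print(x+315,y+170,r, ray(d,[[x+315,y+170]],.104)[0].round(4),ray(d,[[x+315,y+170]],.062)[0].round(4))
s=manip.read_state();R=Ro.from_euler("xyz",s["tool_rot"]).as_matrix();print(R.round(3))
for P in([.545,.219,.16],):
    D=np.array(P)-s["tool_pos"];print((R.T@D*1000).round(1))
E
```

```text
ray [[0.54252398 0.21589501 0.104     ]]
344.5 203.5 22.1 [0.5323 0.2198 0.104 ] [0.5397 0.2184 0.062 ]
344.5 205.5 24.0 [0.5292 0.2198 0.104 ] [0.5364 0.2184 0.062 ]
339.5 208.5 19.4 [0.5245 0.2275 0.104 ] [0.5314 0.2265 0.062 ]
339.5 211.5 16.9 [0.5198 0.2275 0.104 ] [0.5265 0.2265 0.062 ]
343.5 207.5 21.8 [0.526  0.2213 0.104 ] [0.5331 0.2201 0.062 ]
[[ 0.     0.291  0.957]
 [ 0.     0.957 -0.291]
 [-1.     0.     0.   ]]
[  71.4 -281.7  457.5]
```

```bash
python3 -m pendant '[0,-10,16,0,0,0,85, 0,-20,33,0,0,0,85, 0,-20,33,0,0,0,85, 0,-20,33,0,0,0,85, 0,-20,33,0,0,0,85, 0,-20,33,0,0,0,85, 0,-20,33,0,0,0,85, 0,-20,33,0,0,0,85, 0,-20,33,0,0,0,85, 0,-20,33,0,0,0,85, 0,-20,33,0,0,0,85, 0,-20,33,0,0,0,85, 0,-20,33,0,0,0,85, 0,0,0,0,0,0,85]'
cat >> h.py <<'E'
from scipy.spatial.transform import Rotation as Ro
def to(P):
    s=manip.read_state();R=Ro.from_euler("xyz",s["tool_rot"]).as_matrix()
    print("t",s["clock"],"pos",np.round(s["tool_pos"],4),"shift mm",(R.T@(np.array(P)-s["tool_pos"])*1000).round(1),"F",np.round(s["wrist_force"],2),"w",round(s["gripper_width"],4))
    U=R.T@np.diag([1,1,1]); print("axes",R.round(3).tolist())
E
python3 -c "
from h import *
to([.544,.218,.07])"
```

```text
clock: 1.92
tool_pos: [0.5241, 0.2493, 0.2328]
tool_rot: [0.904, 1.563, 0.617]
wrist_force: [0.8, -0.0, -0.3]
gripper_width: 0.0851
t 1.9167 pos [0.5241 0.2493 0.2328] shift mm [162.8 -25.3  27.2] F [ 0.84 -0.04 -0.3 ] w 0.0851
axes [[0.006, 0.283, 0.959], [0.004, 0.959, -0.283], [-1.0, 0.006, 0.005]]
```

```bash
python3 -m pendant '[20,-13,14,0,0,0,85, 20,-12,13,0,0,0,85, 20,0,0,0,0,0,85, 20,0,0,0,0,0,85, 10,0,0,0,0,0,85, 0,0,0,0,0,0,85]'
python3 -c "
from h import *
to([.544,.218,.07])
for c in ('top','side'):
  d=manip.capture(c)
  print(c,[(np.round(r['xyz'],4),r['conf']) for r in manip.tip_of(c,'jar_foot')[:2]])
  x0,y0=((250,110) if c=='top' else (290,130))
  cv2.imwrite('pics/c_%s.png'%c,cv2.resize(cv2.cvtColor(d['image'],4)[y0:y0+200,x0:x0+200],(400,400)))
a=cv2.hconcat([cv2.imread('pics/c_top.png'),cv2.imread('pics/c_side.png')]);cv2.imwrite('pics/c.png',a)
"
```

```text
clock: 2.42
tool_pos: [0.5481, 0.2149, 0.1431]
tool_rot: [0.815, 1.556, 0.521]
wrist_force: [-0.2, -0.2, -0.1]
gripper_width: 0.085
t 2.4167 pos [0.5481 0.2149 0.1431] shift mm [73.1  1.  -5.5] F [-0.22 -0.18 -0.1 ] w 0.085
axes [[0.013, 0.29, 0.957], [0.007, 0.957, -0.29], [-1.0, 0.011, 0.01]]
top [(array([0.5459, 0.2154, 0.0833]), 0.6)]
side [(array([0.5467, 0.2213, 0.087 ]), 0.8)]
```

View pics/c.png

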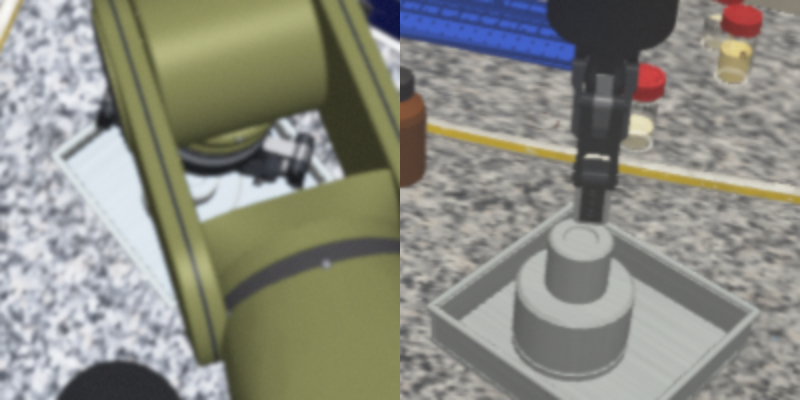

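```bash
python3 -m pendant '[18,2,-4,0,0.01,-0.011,85, 18,1,0,0,0,0,85, 18,0,0,0,0,0,85, 12,0,0,0,0,0,85, 6,0,0,0,0,0,85, 0,0,0,0,0,0,85]'
python3 -c "
from h import *
to([.5455,.2185,.07])
"
```

```text
clock: 3.12
tool_pos: [0.5513, 0.2242, 0.0768]
tool_rot: [0.544, 1.554, 0.253]
wrist_force: [-0.9, 0.3, -1.3]
gripper_width: 0.085
t 3.1167 pos [0.5513 0.2242 0.0768] shift mm [ 6.7 -7.1 -4.1] F [-0.86  0.3  -1.31] w 0.085
axes [[0.016, 0.287, 0.958], [0.004, 0.958, -0.287], [-1.0, 0.009, 0.014]]
```

```bash
python3 -m pendant '[3,-4,-3,0,0.014,-0.009,85, 2,-3,-1,0,0,0,85, 0,0,0,0,0,0,85]'
python3 -c "
from h import *
to([.5455,.2185,.07])
"
```

```text
clock: 3.37
tool_pos: [0.5455, 0.2187, 0.0721]
tool_rot: [-1.826, 1.57, -2.117]
wrist_force: [-0.9, -0.7, 0.6]
gripper_width: 0.0846
t 3.3667 pos [0.5455 0.2187 0.0721] shift mm [ 2.1 -0.2  0.1] F [-0.91 -0.69  0.56] w 0.0846
axes [[-0.0, 0.287, 0.958], [-0.001, 0.958, -0.287], [-1.0, -0.001, -0.0]]
```

Well aligned. Close the fingers (target 30 mm so they stop on the foot).

```bash
python3 -m pendant '[1,0,0,0,0,0,60, 0,0,0,0,0,0,45, 0,0,0,0,0,0,30, 0,0,0,0,0,0,30, 0,0,0,0,0,0,30, 0,0,0,0,0,0,30, 0,0,0,0,0,0,30]'
python3 -c "
from h import *
to([.5455,.2185,.07])
"
```

```text
clock: 3.95
tool_pos: [0.5467, 0.2184, 0.0735]
tool_rot: [0.367, 1.568, 0.076]
wrist_force: [-0.3, -0.6, -1.1]
gripper_width: 0.0426
t 3.95 pos [0.5467 0.2184 0.0735] shift mm [ 3.4 -0.2 -1.2] F [-0.26 -0.62 -1.1 ] w 0.0426
axes [[0.003, 0.288, 0.958], [0.0, 0.958, -0.288], [-1.0, 0.001, 0.003]]
```

```bash
python3 -m pendant '[-10,0,0,0,0,0,30, -10,0,0,0,0,0,30, -10,0,4,0,0,0,30, -10,0,6,0,0,0,30, 0,1,5,0,0,0,30, 0,0,0,0,0,0,30, 0,0,0,0,0,0,30]'
python3 -c "
from h import *
to([.561,.2155,.1125])
"; for i in 1 2 3 4; do python3 -m pendant '[0,0,0,0,0,0,30]' | grep force;done
```

```text
clock: 4.53
tool_pos: [0.5608, 0.2141, 0.1148]
tool_rot: [-2.124, 1.569, -2.416]
wrist_force: [0.2, 0.2, -5.1]
gripper_width: 0.0428
t 4.5333 pos [0.5608 0.2141 0.1148] shift mm [ 2.3  1.4 -0.2] F [ 0.17  0.16 -5.12] w 0.0428
axes [[-0.001, 0.287, 0.958], [-0.001, 0.958, -0.287], [-1.0, -0.002, -0.001]]
wrist_force: [-0.6, 0.1, -4.8]
wrist_force: [-0.1, 0.9, -5.1]
wrist_force: [-0.3, -0.8, -4.2]
wrist_force: [-0.1, 0.0, -4.8]
```

```bash
python3 -m pendant '[0,0,25,0,0,0,30, 0,0,-25,0,0,0,30, 0,0,-25,0,0,0,30, 0,0,25,0,0,0,30, 0,0,25,0,0,0,30, 0,0,-25,0,0,0,30, 0,0,-25,0,0,0,30, 0,0,25,0,0,0,30, 0,0,25,0,0,0,30, 0,0,-25,0,0,0,30, 0,0,0,0,0,0,30, 0,0,0,0,0,0,30]'
python3 -c "
from h import *
to([.561,.2155,.1125])
"; for i in 1 2 3 ; do python3 -m pendant '[0,0,0,0,0,0,30]' | grep force;done
```

```text
clock: 5.87
tool_pos: [0.549, 0.2115, 0.094]
tool_rot: [-2.567, 1.532, -2.858]
wrist_force: [0.1, -0.4, -1.3]
gripper_width: 0.0426
t 5.8667 pos [0.549  0.2115 0.094 ] shift mm [-19.    6.8   9.7] F [ 0.07 -0.42 -1.31] w 0.0426
axes [[-0.037, 0.286, 0.957], [-0.011, 0.958, -0.287], [-0.999, -0.021, -0.032]]
wrist_force: [1.3, 0.4, -3.3]
wrist_force: [-0.9, 0.6, -3.0]
wrist_force: [-0.3, 0.2, -2.6]
```

```bash
cat > look.py <<'E'
from h import *
import sys
to([.561,.2155,.1125])
o=[]
for c in ('top','side'):
  d=manip.capture(c)
  for l in ('ball_a_center','jar','jar_foot'): print(c,l,[(np.round(r['xyz'],4).tolist(),round(r['conf'],2)) for r in manip.tip_of(c,l)[:3]])
  x0,y0=((250,110) if c=='top' else (290,180))
  o.append(cv2.resize(cv2.cvtColor(d['image'],4)[y0:y0+200,x0:x0+200],(400,400),interpolation=cv2.INTER_CUBIC))
cv2.imwrite(sys.argv[1],cv2.hconcat(o))
E
python3 look.py pics/d.png
```

```text
t 6.1167 pos [0.5497 0.2119 0.095 ] shift mm [-17.9   6.3   9.3] F [-0.29  0.23 -2.58] w 0.0422
axes [[-0.035, 0.286, 0.958], [-0.01, 0.958, -0.286], [-0.999, -0.02, -0.031]]
top ball_a_center [([0.5194, 0.2455, 0.0173], 0.46)]
top jar [([0.547, 0.2112, 0.0248], 0.51)]
top jar_foot [([0.5486, 0.2101, 0.1082], 0.43)]
side ball_a_center [([0.5227, 0.2464, 0.011], 0.41)]
side jar [([0.5523, 0.2122, 0.0256], 0.84)]
side jar_foot [([0.5526, 0.2182, 0.1057], 0.82)]
```

View pics/d.png

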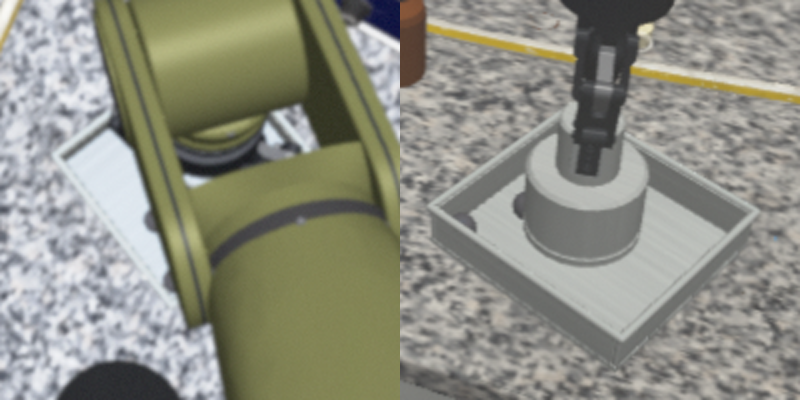

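```bash
python3 -m pendant '[-12,0,0,0,0,0,30, -15,0,0,0,0,0,30, -15,0,0,0,-0.031,0.02,30, -12,0,0,0,0,0,30, -4,0,0,0,0,0,30, 0,0,0,0,0,0,30, 0,0,0,0,0,0,30]'
for i in 1 2 3 ; do python3 -m pendant '[0,0,0,0,0,0,30]' | grep force;done;  python3 look.py pics/e.png
```

```text
clock: 7.1
tool_pos: [0.551, 0.2122, 0.1583]
tool_rot: [-2.62, 1.57, -2.91]
wrist_force: [0.1, 0.3, -3.2]
gripper_width: 0.0424
wrist_force: [-0.0, -0.8, -2.8]
wrist_force: [0.2, 1.5, -4.0]
wrist_force: [0.3, 0.4, -4.2]
t 7.35 pos [0.5505 0.212  0.1568] shift mm [44.3  6.4  9.2] F [ 0.3   0.38 -4.16] w 0.0424
axes [[-0.004, 0.286, 0.958], [-0.001, 0.958, -0.286], [-1.0, -0.002, -0.003]]
top ball_a_center [([0.5188, 0.2472, 0.0184], 0.64)]
top jar [([0.5511, 0.2077, 0.0897], 0.98)]
top jar_foot [([0.5507, 0.211, 0.1676], 0.86)]
side ball_a_center []
side jar [([0.5558, 0.215, 0.0889], 0.58)]
side jar_foot [([0.552, 0.2169, 0.1709], 0.8)]
```

View pics/e.png

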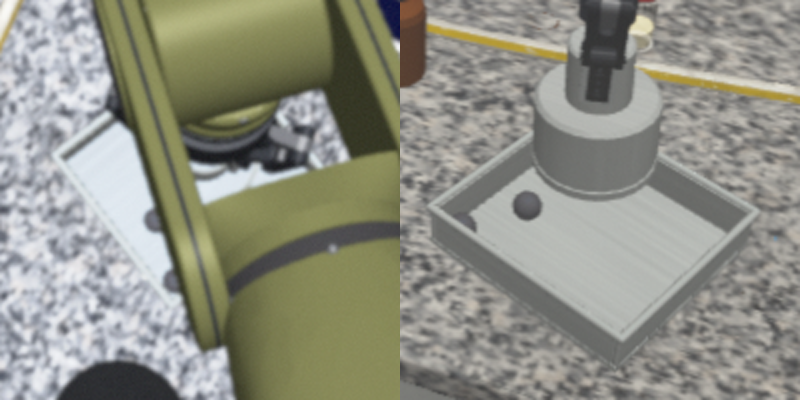

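```bash
python3 -m pendant '[0,0,-12,0,0,0,30, 0,0,-24,0,0,0,30, 0,0,-30,0,0,0,30, 0,0,-30,0,0,0,30, 0,0,-30,0,0,0,30, 0,0,-30,0,0,0,30, 0,0,-30,0,0,0,30, 0,0,-20,0,0,0,30, 0,0,-10,0,0,0,30, 0,0,0,0,0,0,30, 0,0,0,0,0,0,30]'
python3 -c "
from h import *
to([.3407,.2764,.0735])
"; python3 look.py pics/f.png
python3 - <<'E'
from h import *
for c in("top","side"):
  for r in manip.outline_of(c,"mat")[:1]:
    print(c,r["conf"],r["region"].sum())
E
```

```text
clock: 8.67
tool_pos: [0.3303, 0.2761, 0.1572]
tool_rot: [2.762, 1.568, 2.47]
wrist_force: [0.1, -0.5, -3.2]
gripper_width: 0.0424
t 8.6667 pos [0.3303 0.2761 0.1572] shift mm [83.7  3.2 10.1] F [ 0.15 -0.54 -3.17] w 0.0424
axes [[-0.002, 0.288, 0.958], [0.002, 0.958, -0.288], [-1.0, 0.001, -0.002]]
t 8.6667 pos [0.3303 0.2761 0.1572] shift mm [ 44.2   8.3 238.5] F [ 0.15 -0.54 -3.17] w 0.0424
axes [[-0.002, 0.288, 0.958], [0.002, 0.958, -0.288], [-1.0, 0.001, -0.002]]
top ball_a_center [([0.5203, 0.2496, 0.0164], 0.4)]
top jar []
top jar_foot []
side ball_a_center [([0.4701, 0.2303, 0.0151], 0.65), ([0.5214, 0.242, 0.0158], 0.47)]
side jar [([0.3378, 0.2769, 0.0843], 0.78)]
side jar_foot [([0.3335, 0.2807, 0.1713], 0.62)]
top 0.7 587
side 0.72 3677
```

```bash
python3 -m pendant '[10,1,5,0,0,0,30, 20,2,5,0,0,0,30, 20,0,0,0,0,0,30, 12,0,0,0,0,0,30, 0,0,0,0,0,0,30]'
python3 -c "
from h import *
to([.3407,.2764,.0735])
"
```

```text
clock: 9.58
tool_pos: [0.3446, 0.2762, 0.0922]
tool_rot: [1.516, 1.567, 1.222]
wrist_force: [-0.6, -0.4, -3.5]
gripper_width: 0.0425
t 9.5833 pos [0.3446 0.2762 0.0922] shift mm [18.7 -1.  -3.8] F [-0.59 -0.43 -3.45] w 0.0425
axes [[0.001, 0.29, 0.957], [0.003, 0.957, -0.29], [-1.0, 0.004, 0.0]]
```

```bash
python3 -m pendant '[8,-1,-4,0,0,-0.003,30, 5,0,0,0,0,0,30, 3,0,0,0,0,0,30, 0,0,0,0,0,0,30]'
python3 -c "
from h import *
to([.3407,.2764,.0735])
"; python3 look.py pics/g.png; python3 - <<'E'
from h import *
d=manip.capture("side");im=cv2.cvtColor(d["image"],4)
t=np.linspace(0,6.3,60)
s=manip.read_state()["tool_pos"]
for (x,y,z,r,col) in((.3407,.2764,.004,.06,(0,255,0)),(s[0],s[1],s[2]-.0695,.042,(0,0,255))):
    for p in proj(d,np.c_[x+r*np.cos(t),y+r*np.sin(t),0*t+z]): cv2.circle(im,tuple(map(int,p.round())),0,col,-1)
cv2.imwrite("pics/h.png",cv2.resize(im[150:350,130:330],(600,600),interpolation=cv2.INTER_CUBIC))
E
```

```text
clock: 9.92
tool_pos: [0.3412, 0.2765, 0.0751]
tool_rot: [0.402, 1.57, 0.108]
wrist_force: [-0.4, -0.2, -2.9]
gripper_width: 0.0425
t 9.9167 pos [0.3412 0.2765 0.0751] shift mm [ 1.6 -0.2 -0.4] F [-0.39 -0.2  -2.86] w 0.0425
axes [[0.001, 0.29, 0.957], [0.0, 0.957, -0.29], [-1.0, 0.0, 0.001]]
t 9.9167 pos [0.3412 0.2765 0.0751] shift mm [-37.2   5.4 228.1] F [-0.39 -0.2  -2.86] w 0.0425
axes [[0.001, 0.29, 0.957], [0.0, 0.957, -0.29], [-1.0, 0.0, 0.001]]
top ball_a_center [([0.5199, 0.2458, 0.0171], 0.42)]
top jar []
top jar_foot []
side ball_a_center [([0.5212, 0.246, 0.0157], 0.45)]
side jar [([0.3455, 0.2797, 0.0049], 0.69)]
side jar_foot [([0.342, 0.279, 0.0855], 0.56)]
```

View pics/h.png

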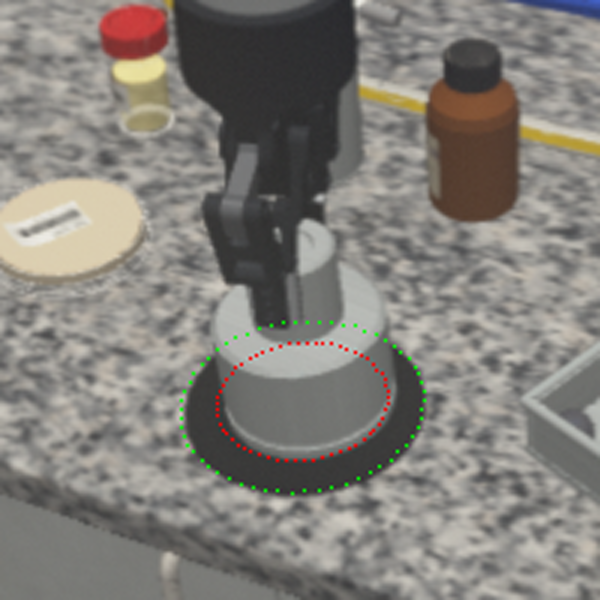

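```bash
python3 -m pendant '[-1,-2,-2,0,0,0,30, 0,0,0,0,0,0,30, 2,0,0,0,0,0,30, 1,0,0,0,0,0,30, 0,0,0,0,0,0,30]'
python3 -c "
from h import *
to([.3387,.2747,.0735])
"
```

```text
clock: 10.78
tool_pos: [0.3392, 0.2752, 0.0749]
tool_rot: [0.507, 1.568, 0.213]
wrist_force: [-0.4, 0.7, -2.9]
gripper_width: 0.0428
t 10.7833 pos [0.3392 0.2752 0.0749] shift mm [ 1.4 -0.7 -0.4] F [-0.4   0.74 -2.88] w 0.0428
axes [[0.003, 0.29, 0.957], [0.001, 0.957, -0.29], [-1.0, 0.001, 0.003]]
```

Lower until contact shows in the force.

```bash
for i in 1 2 3 4; do python3 -m pendant '[1,0,0,0,0,0,30, 0,0,0,0,0,0,30]' | grep -E "pos|force";  done
```

```text
tool_pos: [0.3396, 0.2752, 0.0748]
wrist_force: [-1.9, -0.3, 0.2]
tool_pos: [0.3399, 0.2753, 0.0746]
wrist_force: [-1.1, -0.5, 1.5]
tool_pos: [0.3402, 0.2753, 0.0745]
wrist_force: [-2.8, -1.1, 0.5]
tool_pos: [0.3404, 0.2753, 0.0745]
wrist_force: [-3.0, -0.9, 2.0]
```

```bash
python3 -m pendant '[0,0,0,0,0,0,46, 0,0,0,0,0,0,52, 0,0,0,0,0,0,65, 0,0,0,0,0,0,85, 0,0,0,0,0,0,85, 0,0,0,0,0,0,85, 0,0,0,0,0,0,85]'; python3 -m pendant '[-8,0,0,0,0,0,85, -20,0,0,0,0,0,85, -25,0,0,0,0,0,85, -25,0,0,0,0,0,85, -25,0,0,0,0,0,85, -20,0,0,0,0,0,85, 0,0,-10,0,0,0,85]'
```

```text
clock: 12.03
tool_pos: [0.3416, 0.2765, 0.0737]
tool_rot: [0.644, 1.563, 0.351]
wrist_force: [-0.5, 0.0, -0.3]
gripper_width: 0.0847
clock: 12.62
tool_pos: [0.3302, 0.278, 0.2031]
tool_rot: [0.418, 1.567, 0.123]
wrist_force: [-0.5, -0.7, 0.1]
gripper_width: 0.0849
```

Now move the arm aside (left) for an unobstructed check.

```bash
python3 -m pendant '[0,15,0,0,0,0,85, 0,30,0,0,0,0,85, 0,30,0,0,0,0,85, 0,30,0,0,0,0,85, 0,30,0,0,0,0,85, 0,30,0,0,0,0,85, 0,30,0,0,0,0,85, 0,10,0,0,0,0,85, 0,0,0,0,0,0,85]'
python3 - <<'E'
from h import *
o=[]
for c in("top","side"):
  d=manip.capture(c)
  for l in("jar","jar_foot","mat","ball_a_center"): print(c,l,[(np.round(r['xyz'],4).tolist(),round(r['conf'],2)) for r in manip.tip_of(c,l)[:3]])
  im=cv2.cvtColor(d["image"],4)
  t=np.linspace(0,6.3,60)
  for r,col in((.06,(0,255,0)),(.042,(0,0,255))):
    for p in proj(d,np.c_[.3407+r*np.cos(t),.2764+r*np.sin(t),0*t+.004]): cv2.circle(im,tuple(map(int,p.round())),0,col,-1)
  y0,x0=((120,250) if c=="top" else (170,170))
  w=250 if c=="top" else 300
  o.append(cv2.resize(im[y0:y0+w,x0:x0+w],(400,400),interpolation=cv2.INTER_CUBIC))
cv2.imwrite("pics/i.png",cv2.hconcat(o))
E
```

```text
clock: 13.37
tool_pos: [0.3855, 0.483, 0.2024]
tool_rot: [0.551, 1.566, 0.256]
wrist_force: [-0.8, -1.1, 0.3]
gripper_width: 0.0849
top jar []
top jar_foot [([0.3414, 0.2753, 0.0878], 0.64)]
top mat []
top ball_a_center [([0.4643, 0.228, 0.0142], 0.57), ([0.5192, 0.2466, 0.0177], 0.54)]
side jar [([0.3431, 0.2732, -0.0], 0.74)]
side jar_foot [([0.3479, 0.2797, 0.0852], 0.92), ([0.5253, 0.2482, 0.0166], 0.52)]
side mat []
side ball_a_center [([0.5216, 0.2475, 0.0144], 0.54)]
```

View pics/i.png

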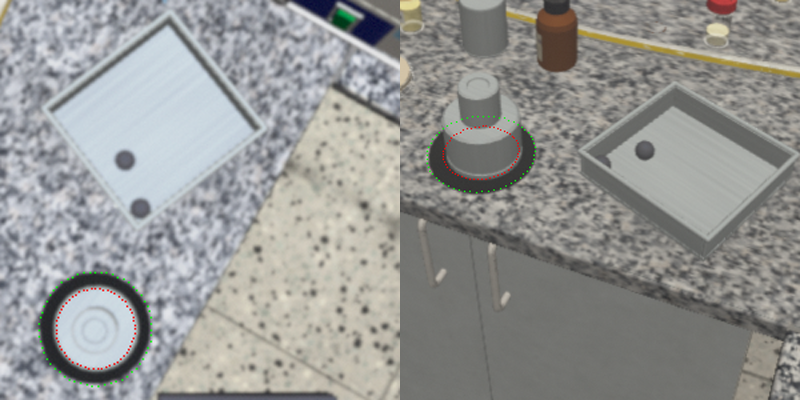

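Both balls lie in the tray (top crop 125,160 and 140,208). The jar stands upright on its mouth and is concentric with the mat (top crop 95,328). The arm is clear, so I am handing in the job.

```bash
python3 -c "
from cell import manip
print(manip.job_done())"
```

```text
the job is handed in; nothing more can be done
None
```

The job is done and handed in, with the clock at about 13.5 s of the 48 s. I gripped the jar by its foot, lifted it just clear and shook it over the tray. Then I stood it mouth down on the mat, released it and moved the arm clear.

**Balls:** The final top picture shows both balls in the tray, and the network finds both there, at about (0.464, 0.228) and (0.519, 0.247). The side network reported only one of them, because the other is mostly hidden by the tray wall.

**Weight:** The held weight fell from about 4.8 N to about 3.2 N, which fits losing both balls (1.67 N). Single readings varied by up to about 1 N. I gave only one round of shaking, along one direction, because both balls were already out after it.

**Jar on the mat:** The jar stands upright and looks concentric with the mat. The top camera puts it within about 1 mm of the middle. The side camera's network puts it 4 mm off at the mouth and 8 mm off at the foot, which disagrees with the top view.

**Flaw during the shake:** The tool sank about 20 mm and tilted about 2 degrees, so the mouth ended slightly below the tray rim. The readings I took just after it showed only small forces, and I saw no sign of contact with the tray.

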